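Open a safe lock by counting the clicks of its dial

TASK

Open the lock on the service plate: turn its dial anticlockwise (seen from above) until it meets the stop, lean on the stop only lightly, then turn it clockwise exactly three clicks and let go. Then push the bolt by its upright post all the way back into the case; do not try the bolt at any other dial setting, because pushing it against a closed gate trips the relocker. Leave the other things on the bench where they are.

Things in the scene. Friction and masses are not known exactly. Their poses are not given: they have to be found in the camera images.
- lock: grey lock case 130 x 130 x 55 mm, lid up, on a 200 x 170 x 6 mm aluminium service plate, fixed to the bench. Origin: centre of the plate's underside, on the dial's axis; z up; lid 61 mm above the origin. The bolt comes out of the side facing its -y. The dial starts resting in the first, second or third click from the stop; there are five clicks in all.
- dial_grip (a point): point on the dial's axis, 25 mm above the lid, at the height to grip (fixed: it does not turn). The dial is a round fluted dark steel knob, 40 mm in diameter, its flat top 38 mm above the lid, on a thin skirt 56 mm in diameter and 5 mm high. It turns about the vertical. It bears no mark and its angle is not measured.
- dial_foot (a point): point on the dial's axis at the lid. Clicks: the resisting torque jumps up to 0.25-0.4 N m, falls to a crest, then the dial springs on into the next rest and stays there when let go. Crests are uneven, 19 to 26 degrees apart. From the stop the dial first runs free for an unknown 1 to 28 degrees, then comes the rise to the first click. No click at the stop itself.
- stop (a joint): unseen sprung stop in the case, met at the dial's anticlockwise end: 0 m when free, grows as the dial leans on it, 0.12 N m per mm; felt as a torque that keeps rising without a crest. Met from 1.5 mm on; damaged beyond 8 mm (about 0.9 N m).
- bolt (a joint): travel of the bolt, a 26 x 16 mm steel bar: 0 m thrown (out of the case), 0.018 m fully drawn into the case; grows along the lock's +y. Friction 2 to 3 N; it stays where it is left. It goes home only with the dial resting in the third click.
- bolt_post (a point): centre of the top of the bolt's upright steel post, on its axis, 92 mm above the table; moves with the bolt. The head is 15 mm in diameter and 10 mm high; below it the post is 12 mm thick, down to the bolt bar, whose top is 38 mm above the table. With the bolt thrown it stands 107 mm from the dial's axis, 42 mm from the case. Push it along the lock's +y.
- relocker (a joint): unseen spring trigger in the case: 0 m normally, grows when the bolt is pushed while the dial is not in the third click (after 1.5 mm of bolt travel; about 3 N, and 0.8 N more per mm); trips at 4 mm, for good.
- padlock: bystander: brass padlock lying flat, body 48 x 42 x 22 mm with a steel shackle; origin on its underside
- cylinder_lock: bystander: brass profile cylinder, 62 mm long, 35 mm high; origin at the centre of its underside
- screwdriver: bystander: black-handled screwdriver, 170 mm; origin under its middle
- spray_can: bystander: can of 48 mm diameter, 100 mm high; origin at the centre of its underside
- pin_dish: bystander: grey dish of 70 mm diameter, 22 mm high; origin at the centre of its underside
- key_blank: bystander: flat brass key blank, 56 x 24 x 4 mm; origin under the centre of its round bow
- car_key: bystander: car key with a black 36 x 24 x 10 mm head; origin under the centre of the head

How it is judged (in metres and radians):
On the way:
1. the dial has been turned anticlockwise onto its stop (value of joint stop above 0.0015 m), for 0.05 s.
At the end, for the whole second after the job is handed in: the bolt is drawn back at least 15.5 of its 18 mm into the case, with the relocker untripped (under 2 mm) and the dial off its stop (under 1 mm), all other things where they were (value of joint bolt above 0.0155 m and value of joint relocker below 0.002 m and value of joint stop below 0.001 m); the robot touches nothing.
It fails at once if the stop is damaged: leant on beyond 8 mm (value of joint stop above 0.008 m).
It fails at once if the relocker trips: the bolt was pushed against a closed gate (value of joint relocker above 0.004 m).
It fails at once if a bystander is moved by more than 30 mm (distance of any of padlock, cylinder_lock, screwdriver, spray_can, pin_dish, key_blank, car_key from where it was at the start of the episode above 0.03 m).
It also fails if it takes over 72 s, if anything falls off the work surface, if the arm or the gripper's body presses on something with over 40 N, if the wrist force passes 120 N, or if a joint passes its speed limit or range.

ROBOT

A 6-joint arm with a two-finger parallel gripper is mounted at the origin on the work surface. World frame = base frame: x ahead of the robot, y to its left, z up, the work surface at z = 0. Lengths are in mm, angles in degrees, forces in N, time in s.
With the tool pointing down it reaches from about 300 to 850 mm from the base axis. Payload 4.2 kg.
Tool frame: the origin (TCP) lies at the centre of the arm's flange, where the gripper is bolted on; the fingertips stand 191 mm ahead of it and the grasp point (between the pads) lies 172 mm ahead of it; z points along the fingers, x is the direction in which the jaws open and shut, and the axes are right-handed (so a half turn about z gives the same grasp; the last joint's range is limited). The gripper opens to 91 mm and grips with 3 to 60 N. Pads are 32 mm wide; open, the fingers measure 118 mm over their backs; the gripper's body (76 mm by 178 mm) begins 60 mm behind the grasp point.
Start: joints at [-70.245, 18.312, 89.639, -0, 72.044, -1.146], TCP at [205.137, -537.161, 404.776] pointing down, gripper open.
Joint ranges: [-177.97, 177.97], [-48.28, 115.42], [12.27, 149.76], [-77.06, 257.06], [2.81, 150.46], [-146.56, 146.56]. Speed limits (degrees/s): [147.25, 147.25, 180, 180, 180, 180].

INTERFACE

Orientations are given as [roll, pitch, yaw] about the fixed x, y, z axes, in that order (R = Rz(yaw) Ry(pitch) Rx(roll)).
In Python, from workcell import state, cams, env gives the robot as it stands.
- The arm moves only by the tool apply_moves, never from a script. Its argument "steps" is text: rows parted by semicolons, each of 4 numbers parted by spaces: the shift along the world's x, y, z in units of 40 mm (1.0 is 40 mm), then the turn about the world's z in units of 6 degrees (1.0 is 6 degrees). A call has 1 to 5 rows; each row shifts and turns the pose as measured when the row begins; what a row does not reach is not made up. A row lasts 1/10 s, in which the tool goes at most 50 mm and 8.59 degrees, less where a joint would pass 70% of its speed; a pose out of reach is approached as far as the arm can. A call is refused whole if a number of a shift passes 1 or a number of a turn 1, either way. A call with a gripper value outside its range is refused whole. "jaw" is the gripper command: -1 is fully open, 1 is shut, values between are in proportion, set as the call begins (left out, the last holds). The fingers move at their own pace and stop on an object; "grip_force" is the grip in N (left out, the last holds). Time passes only in rows, so rows that do not move let the fingers close. It gives the time, the measured TCP pose, the force and the opening at its end, in the units of the state.
- state(): the state, without advancing time (a new reading comes with each control period).
- cams.grab_frame(name): name is "scene" or "side" or "wrist"; returns a dict with "image" (420x560x3 uint8, red, green, blue), "intrinsics" (3x3 intrinsics, pixels), "k1" (the pictures are not rectified: a ray, as slopes to the right and down, at radius r is drawn at 1 + k1 r^2 times it, then the intrinsics apply), "rvec" (rotation vector, rad) and "tvec" (3), from world to camera coordinates, as OpenCV has them; the wrist camera has in their place "mount" (4x4, takes a point from camera to tool coordinates, whose origin is the TCP and whose axes are the tool frame's). Camera axes: x right, y down, z forward; pixel columns grow to the right and rows downward; lengths in mm; the calibration is good to about 2 mm. A picture is of the moment at which its call begins: read the wrist's pose just before it. There is no depth.
- env.job_done(): hands the job in, once; it reports no verdict.
The state is a dict: "time_s": time; "qpos": joint angles; "qvel": joint speeds; "effort": joint torques, N m; "ee_pos": TCP position; "ee_rot": TCP orientation; "force": force on the tool from outside, world axes, zero at the start; "torque": the same for the moment, N m; "gripper_width": finger opening in mm.
Only numpy, scipy, OpenCV 4.12 (cv2) and the standard library are available. Lean on these libraries where they do the work, as an engineer would, in place of code of your own. Each camera call takes 0.05 s, during which the arm holds its last target. There are 200 camera calls.

## Working session

There is one attempt and no reset: what is moved stays moved. The work goes in short steps, Python scripts to look and compute and a tool call to move; the robot and the scene stay as the last step left them, time stands still between calls to the robot, and variables do not carry over. Pictures are saved under pics/ and viewed, about 8 in all and at most 12, crops included, and the job is handed in when it is done.

Besides the shell and the picture viewer there is one more tool, called after "Emit:" by a JSON object that holds its "op" and its "data". apply_moves: Moves the arm, as the interface text tells. Its arguments: {"type":"object","properties":{"steps":{"type":"string"},"jaw":{"type":"number"},"grip_force":{"type":"number"}},"required":["steps"]}

```bash
mkdir -p pics; ls; cat > h.py <<'E'
import numpy as np, cv2
from workcell import state, cams, env
def cam(f, st=None):
    K=np.array(f["intrinsics"],float); k1=float(f["k1"])
    if "rvec" in f:
        R=cv2.Rodrigues(np.array(f["rvec"],float))[0]; t=np.array(f["tvec"],float).ravel()
        return K,k1,R,t
    from scipy.spatial.transform import Rotation as Ro
    T=np.eye(4); T[:3,:3]=Ro.from_euler('xyz',st["ee_rot"],degrees=True).as_matrix(); T[:3,3]=st["ee_pos"]
    M=np.linalg.inv(T@np.array(f["mount"],float)); return K,k1,M[:3,:3],M[:3,3]
def ray(c,uv):
    K,k1,R,t=c
    p=cv2.undistortPoints(np.array([[uv]],float),K,np.array([k1,0,0,0.])).ravel()
    d=R.T@np.array([p[0],p[1],1.]); return -R.T@t,d/np.linalg.norm(d)
def onz(c,uv,z):
    o,d=ray(c,uv); return o+d*(z-o[2])/d[2]
def proj(c,P):
    K,k1,R,t=c
    return cv2.projectPoints(np.array(P,float).reshape(-1,1,3),cv2.Rodrigues(R)[0],t,K,np.array([k1,0,0,0.]))[0].reshape(-1,2)
E
python3 - <<'E'
from h import *
s=state(); print(s)
for n in ["scene","side","wrist"]:
    st=state(); f=cams.grab_frame(n); cv2.imwrite(f"pics/{n}0.png",f["image"][:,:,::-1])
    c=cam(f,st); print(n,-c[2].T@c[3], f["k1"])
E
```

```text
pics
{'time_s': 0.0, 'qpos': array([-7.02444274e+01,  1.83522888e+01,  8.97063989e+01,  8.51697814e-04,
        7.20438835e+01, -1.14692236e+00]), 'qvel': array([ 0.04348141,  0.05692232, -0.02238247, -0.01246058,  0.06905189,
        0.05973396]), 'effort': array([-1.24298440e-03, -4.12459016e+01, -2.31975031e+01,  7.26688164e-02,
        4.58848535e-02, -1.73634344e-04]), 'ee_pos': array([ 205.08541217, -537.00665082,  403.91353418]), 'ee_rot': array([-1.79997137e+02,  1.02534428e-01, -6.90977658e+01]), 'force': array([-0.66461872,  0.47785605,  0.26927467]), 'torque': array([-0.02015317,  0.01362714,  0.03634168]), 'gripper_width': 90.9456200117138}
scene [1097.42949955  498.54493219  885.75351956] -0.11395748224457952
side [277.84129465 655.78265226 794.04093859] -0.01540872581271107
wrist [ 270.47930981 -511.49063874  384.29843069] -0.025973543421806907
```

View pics/scene0.png

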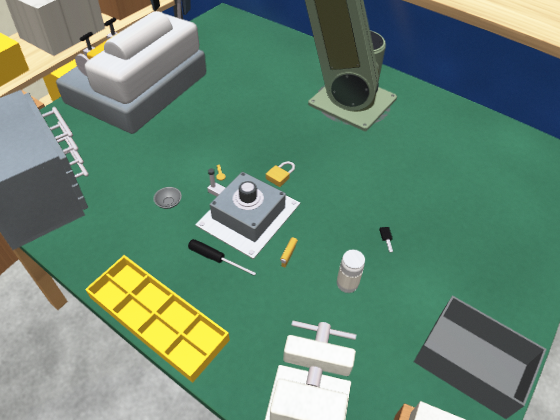

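View pics/side0.png

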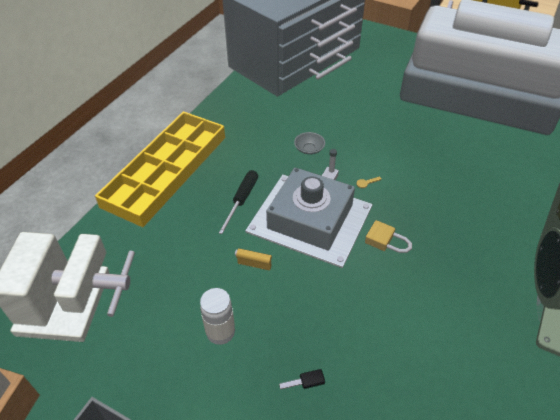

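The scene view shows the dial top near (248,185) and the post head near (211,172). In the side view they are at (312,183) and (333,153). I'll cast rays for these points and the plate corners.

```bash
python3 - <<'E'
from h import *
pts={"scene":dict(dial=(248,185.5),post=(211.5,171.5)),"side":dict(dial=(312,182),post=(333,152.5))}
for n in pts:
    f=cams.grab_frame(n); c=cam(f); im=f["image"]
    a=onz(c,pts[n]["dial"],99);b=onz(c,pts[n]["post"],92); v=a-b
    print(n,a.round(1),b.round(1),np.hypot(*v[:2]),np.degrees(np.arctan2(v[1],v[0])))
    hsv=cv2.cvtColor(im,cv2.COLOR_RGB2HSV)
    m=((hsv[...,1]<40)&(hsv[...,2]>170)).astype(np.uint8)
    x0=(180,150,320,270) if n=="scene" else (230,140,390,280)
    mm=np.zeros_like(m); mm[x0[1]:x0[3],x0[0]:x0[2]]=m[x0[1]:x0[3],x0[0]:x0[2]]
    cs=cv2.findContours(mm,cv2.RETR_EXTERNAL,cv2.CHAIN_APPROX_NONE)[0]
    k=cv2.convexHull(max(cs,key=cv2.contourArea))
    q=cv2.approxPolyDP(k,6,True).reshape(-1,2); 
    P=np.array([onz(c,p,6) for p in q]); print(q.tolist(),P.round(0)[:,:2].tolist(),P.mean(0).round(1))
    x,y=(160,130) if n=="scene" else (230,120)
    cr=cv2.resize(im[y:y+140,x:x+160],None,fx=4,fy=4,interpolation=cv2.INTER_CUBIC); cv2.imwrite(f"pics/{n}_z.png",cr[:,:,::-1])
E
python3 -c "
import cv2,numpy as np
a=cv2.imread('pics/scene_z.png');b=cv2.imread('pics/side_z.png');cv2.imwrite('pics/zz.png',cv2.resize(np.hstack([a,b]),(800,350)))"
```

```text
scene [543.5  26.5  99. ] [555.7 -74.3  92. ] 101.48638864584136 96.90916603376624
[[282, 195], [248, 224], [214, 205], [207, 187], [246, 174]] [[452.0, 58.0], [575.0, 48.0], [579.0, -55.0], [545.0, -109.0], [449.0, -59.0]] [520.2 -23.2   6. ]
side [549.6  26.6  99. ] [551.3 -71.9  92. ] 98.52406825477074 90.975525653131
[[282, 175], [371, 204], [342, 265], [246, 230]] [[651.0, -46.0], [454.0, -58.0], [446.0, 107.0], [642.0, 118.0]] [548.1  30.3   6. ]
```

View pics/zz.png

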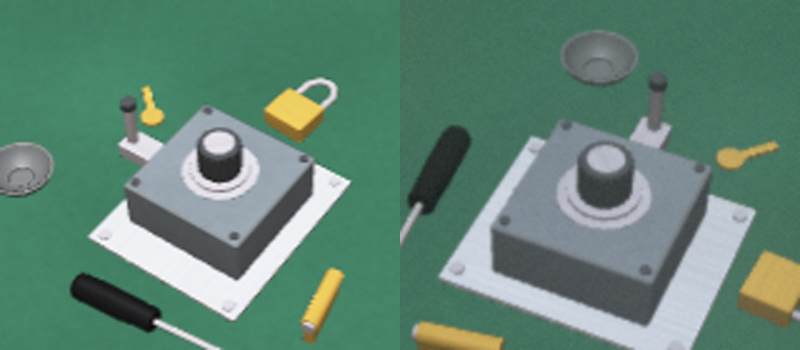

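Both views agree: the dial axis is near (548, 28), the lock's yaw is about +3°, and the post is near (554, -78). I'll move above the dial for a close look.

Emit:
{"op": "apply_moves", "data": {"steps": "0.6 1 0 0;0.6 1 0 0;0.6 1 0 0;0.6 1 0 0;0.6 1 0 0", "jaw": -1, "grip_force": 30}}

```text
time_s: 0.75
ee_pos: [283.2, -371.2, 404.5]
ee_rot: [169.4, -3.5, -70.4]
force: [1.1, 1.0, -0.6]
gripper_width: 91.2
```

Emit:
{"op": "apply_moves", "data": {"steps": "0.6 1 0 0;0.6 1 0 0;0.6 1 0 0;0.6 1 0 0;0.6 1 0 0"}}

```text
time_s: 1.25
ee_pos: [404.1, -164.3, 404.8]
ee_rot: [169.4, -3.6, -70.8]
force: [1.0, -1.3, -0.2]
gripper_width: 91.2
```

Emit:
{"op": "apply_moves", "data": {"steps": "0.7 1 0 0;0.7 1 0 0;0.7 1 0 0;0.7 0.8 0 0;0.5 0.5 0 0"}}

```text
time_s: 1.75
ee_pos: [538.7, 17.0, 405.3]
ee_rot: [169.6, -3.6, -70.6]
force: [-0.6, -0.8, -0.1]
gripper_width: 91.1
```

Emit:
{"op": "apply_moves", "data": {"steps": "0 0 0 0;0 0 0 0;0 0 0 0"}}

```text
time_s: 2.05
ee_pos: [540.4, 19.6, 404.1]
ee_rot: [169.5, -3.6, -70.3]
force: [0.3, -0.5, -0.6]
gripper_width: 91.5
```

```bash
python3 - <<'E'
from h import *
st=state(); f=cams.grab_frame("wrist"); cv2.imwrite("pics/w1.png",f["image"][:,:,::-1])
print(st["ee_pos"],st["ee_rot"],st["torque"],st["qpos"]); c=cam(f,st); print(proj(c,[[548,28,99],[554,-78,92]]))
E
```

```text
[540.3836202   19.60037569 404.09567554] [169.52256029  -3.60674335 -70.28159456] [ 0.13157642 -0.12929671 -0.02429821] [ 2.58828097 17.38751855 91.49511068 -6.56611827 80.18805802 74.83454491]
[[254.10099428 132.31003591]
 [356.66141018 159.8115779 ]]
```

View pics/w1.png

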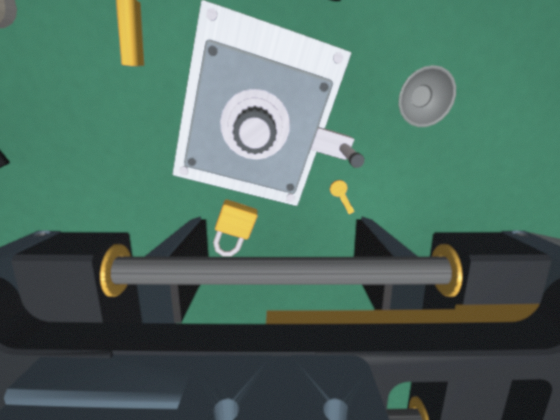

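The wrist view shows the dial top near (256,131) and the post head near (352,157), both close to the predictions. However, the tool picked up about 11° of tilt when the arm set off quickly. I'll test whether a sharp start in the opposite direction takes it out.

Emit:
{"op": "apply_moves", "data": {"steps": "-0.6 -1 0 0;0 0 0 0"}}

```text
time_s: 2.3
ee_pos: [514.6, -22.8, 404.2]
ee_rot: [169.5, -3.6, -70.3]
force: [-0.0, 0.4, 0.7]
gripper_width: 91.2
```

Emit:
{"op": "apply_moves", "data": {"steps": "0.2 0.3 0 0;0 0 0 0"}}

```text
time_s: 2.5
ee_pos: [522.0, -11.8, 405.0]
ee_rot: [169.6, -3.6, -70.6]
force: [-0.5, 0.1, 0.1]
gripper_width: 91.1
```

```bash
cat >> h.py <<'E'
from scipy.spatial.transform import Rotation as Ro
def need(target, L=172):
    st=state(); R=Ro.from_euler('xyz',st["ee_rot"],degrees=True).as_matrix()
    g=st["ee_pos"]+R[:,2]*L; return (np.array(target)-g)/40, R, st
E
python3 - <<'E'
from h import *
im=cv2.imread("pics/w1.png")
st=dict(ee_pos=np.array([540.38,19.60,404.10]),ee_rot=np.array([169.5226,-3.6067,-70.2816]))
f=cams.grab_frame("wrist"); c=cam(f,st)
g=cv2.cvtColor(im,cv2.COLOR_BGR2GRAY); hsv=cv2.cvtColor(im,cv2.COLOR_BGR2HSV)
# lid corner screws: dark blobs
for uv,z in [((256,131),99),((352,157),92),((255,125),66),((212,50),61),((323,87),61),((192,162),61),((290,187),61)]: print(uv,onz(c,uv,z).round(1))
sub=g[70:185,190:325]
m=np.zeros_like(g); m[70:190,190:325]=(sub.__class__(g[70:190,190:325])>185) if 0 else (g[70:190,190:325]>180)
for k in cv2.findContours(m,cv2.RETR_LIST,cv2.CHAIN_APPROX_NONE)[0]:
    if len(k)>40: e=cv2.fitEllipse(k); print([np.round(x,1) for x in e], onz(c,e[0],66).round(1), onz(c,e[0],99).round(1))
v,R,s=need([548,28,150]); print(v*40,R[:,2],R[:,0],R[:,1])
E
```

```text
(256, 131) [549.7  26.7  99. ]
(352, 157) [555.1 -72.2  92. ]
(255, 125) [548.8  27.9  66. ]
(212, 50) [601.   86.9  61. ]
(323, 87) [606.1 -25.   61. ]
(192, 162) [488.2  80.   61. ]
(290, 187) [494.3 -31.4  61. ]
[array([218.8, 179.8]), array([ 11. , 102.7]), np.float64(102.4)] [479.4  47.4  66. ] [492.6  46.6  99. ]
[array([312.9, 156.6]), array([13.3, 63.6]), np.float64(22.1)] [537.1 -41.5  66. ] [544.2 -32.7  99. ]
[array([254.2, 132.6]), array([29. , 29.5]), np.float64(148.3)] [541.1  26.3  66. ] [547.8  27.8  99. ]
[array([322.1, 121.5]), array([ 4.5, 21.9]), np.float64(7.9)] [574.8 -36.3  66. ] [577.8 -28.1  99. ]
[array([254.3, 129.7]), array([45.4, 49.6]), np.float64(177.6)] [544.   27.2  66. ] [550.3  28.6  99. ]
[array([254.7, 123.9]), array([69. , 70.8]), np.float64(150.2)] [549.8  28.6  66. ] [555.5  29.8  99. ]
[array([318.4,  72.3]), array([ 5.5, 24.8]), np.float64(100.2)] [616.8 -14.5  66. ] [615.2  -8.6  99. ]
[array([194.1,  76.8]), array([ 7.7, 78.9]), np.float64(5.2)] [573.1  96.3  66. ] [576.3  90.2  99. ]
[ 52.13249591  60.61099515 -86.2169588 ] [-0.15062224 -0.11970604 -0.98131718] [ 0.33167283 -0.94122739  0.06390726] [-0.93129269 -0.31585039  0.18147302]
```

Emit:
{"op": "apply_moves", "data": {"steps": "0.65 0.75 -0.5 0;0.65 0.75 -0.5 0;0 0 -0.5 0;0 0 0 0"}}

```text
time_s: 2.95
ee_pos: [576.4, 52.0, 344.3]
ee_rot: [169.7, -3.8, -70.5]
force: [-0.0, -0.5, -0.3]
gripper_width: 91.2
```

```bash
python3 - <<'E'
from h import *
v,R,s=need([548.3,28,90]); print(v*40,R[:,2],s["ee_rot"],s["ee_pos"],s["time_s"],s["torque"])
E
```

```text
[ -2.93851729  -3.29365058 -85.42134023] [-0.14638691 -0.1204868  -0.98186242] [169.73599276  -3.77478911 -70.52263664] [576.41706515  52.01737982 344.3016759 ] 2.95 [ 0.03521385 -0.10861663 -0.02381139]
```

The tilt stays put at 10.3° about the jaw axis and 3.8° across it. It's still usable as a grip, so I'll let the flange orbit the dial axis with each turn. Going down onto the knob.

Emit:
{"op": "apply_moves", "data": {"steps": "-0.07 -0.08 -0.7 0;0 0 -0.7 0;0 0 -0.4 0;0 0 -0.3 0;0 0 0 0"}}

```text
time_s: 3.45
ee_pos: [574.9, 50.0, 261.9]
ee_rot: [170.1, -3.9, -70.4]
force: [-0.6, 0.4, -0.1]
gripper_width: 91.3
```

```bash
python3 - <<'E'
from h import *
v,R,s=need([548.3,28,92]); print(v*40,s["ee_rot"],s["ee_pos"],s["time_s"],s["torque"],s["force"])
f=cams.grab_frame("side"); cv2.imwrite("pics/s2.png",cv2.resize(f["image"][90:270,210:430],None,fx=3,fy=3,interpolation=cv2.INTER_CUBIC)[:,:,::-1])
E
```

```text
[-2.59737802 -1.2227208  -0.8381466 ] [170.10566252  -3.90198155 -70.41802812] [574.87856247  49.99183692 261.88709397] 3.45 [ 0.08965406 -0.04338038  0.01063539] [-0.59435003  0.42325715 -0.139544  ]
```

View pics/s2.png

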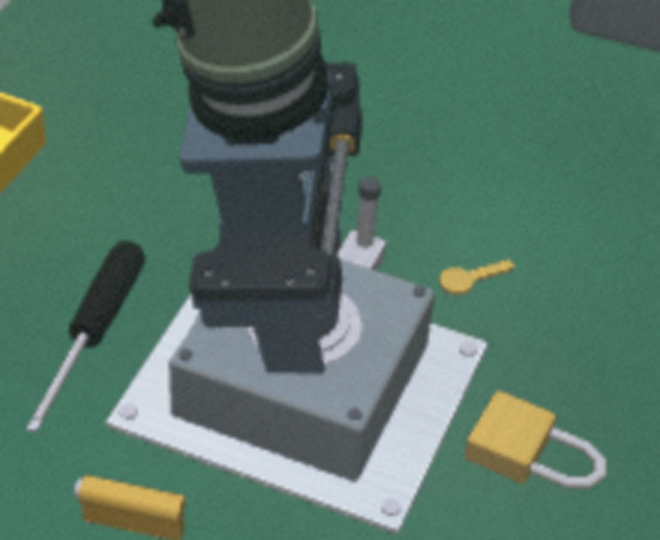

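The fingers straddle the knob, clear of the lid and the post. I'll centre and close.

Emit:
{"op": "apply_moves", "data": {"steps": "-0.07 -0.03 0 0;0 0 0 0"}}

```text
time_s: 3.7
ee_pos: [573.0, 48.7, 265.1]
ee_rot: [170.4, -4.0, -70.4]
force: [0.2, -0.3, 0.6]
gripper_width: 91.1
```

Emit:
{"op": "apply_moves", "data": {"steps": "0 0 0 0;0 0 0 0;0 0 0 0;0 0 0 0;0 0 0 0", "jaw": 1, "grip_force": 30}}

```text
time_s: 4.2
ee_pos: [573.4, 48.6, 267.6]
ee_rot: [170.7, -4.1, -70.5]
force: [0.2, 0.0, 0.6]
gripper_width: 54.2
```

```bash
cat >> h.py <<'E'
AX=np.array([548.3,28.0])
def rep(turns=(1,)):
    v,R,s=need([AX[0],AX[1],92]); F=s["force"];T=s["torque"]; r=s["ee_pos"][:2]-AX
    M=T[2]+(r[0]*F[1]-r[1]*F[0])/1000
    print("t",s["time_s"],"rot",s["ee_rot"].round(2),"g err mm",(-v*40).round(1),"F",F.round(1),"T",T.round(3),"Maxis",round(M,3),"w",round(s["gripper_width"],1),"q6",s["qpos"][5].round(1),"eff6",s["effort"][5].round(3))
    o=-172*R[:2,2]
    for u in turns:
        a=np.radians(6*u); Q=np.array([[np.cos(a),-np.sin(a)],[np.sin(a),np.cos(a)]]); print(u,"orbit",((Q-np.eye(2))@o/40).round(3))
E
python3 -c "
from h import *
rep((1,.5,-.5,-1))"
```

```text
t 4.2 rot [170.68  -4.06 -70.47] g err mm [ 2.9 -0.   6.3] F [0.2 0.  0.6] T [ 0.093 -0.086 -0.006] Maxis -0.01 w 54.2 q6 79.6 eff6 -0.0
1 orbit [-0.057  0.055]
0.5 orbit [-0.028  0.028]
-0.5 orbit [ 0.026 -0.03 ]
-1 orbit [ 0.051 -0.061]
```

Emit:
{"op": "apply_moves", "data": {"steps": "-0.07 0 -0.14 0;0 0 -0.03 0;0 0 -0.02 0;0 0 -0.02 0;0 0 -0.02 0"}}

```text
time_s: 4.7
ee_pos: [570.0, 48.9, 260.6]
ee_rot: [170.7, -4.0, -70.5]
force: [-1.0, -0.4, 5.8]
gripper_width: 40.3
```

```bash
python3 -c "
from h import *
rep((1,.5,-.5,-1))"
```

```text
t 4.7 rot [170.66  -4.01 -70.49] g err mm [-0.6  0.4 -0.7] F [-1.  -0.4  5.8] T [ 0.311  0.411 -0.026] Maxis -0.013 w 40.3 q6 79.8 eff6 0.108
1 orbit [-0.057  0.056]
0.5 orbit [-0.028  0.029]
-0.5 orbit [ 0.026 -0.03 ]
-1 orbit [ 0.051 -0.061]
```

Emit:
{"op": "apply_moves", "data": {"steps": "-0.028 0.028 0 0.5;-0.028 0.028 0 0.5"}}

```text
time_s: 4.9
ee_pos: [567.7, 50.9, 260.7]
ee_rot: [170.7, -4.0, -64.5]
force: [0.3, -0.3, -1.5]
gripper_width: 40.3
```

```bash
python3 -c "
from h import *
rep((1,.5))"
```

```text
t 4.9 rot [170.68  -3.96 -64.47] g err mm [-0.7  0.3 -0.6] F [ 0.3 -0.3 -1.5] T [ 0.564 -0.208 -0.154] Maxis -0.168 w 40.3 q6 74.6 eff6 0.143
1 orbit [-0.062  0.049]
0.5 orbit [-0.03   0.026]
```

Emit:
{"op": "apply_moves", "data": {"steps": "-0.028 0.028 0 0.5;-0.028 0.028 0 0.5"}}

```text
time_s: 5.1
ee_pos: [565.3, 53.0, 260.6]
ee_rot: [170.6, -3.9, -58.3]
force: [0.1, -0.2, 1.1]
gripper_width: 40.1
```

```bash
python3 -c "
from h import *
rep((1,.5))"
```

```text
t 5.1 rot [170.64  -3.94 -58.26] g err mm [-0.7  0.3 -0.7] F [ 0.1 -0.2  1.1] T [0.209 0.214 0.06 ] Maxis 0.056 w 40.1 q6 69.4 eff6 0.494
1 orbit [-0.067  0.043]
0.5 orbit [-0.033  0.022]
```

Emit:
{"op": "apply_moves", "data": {"steps": "-0.033 0.022 0 0.5"}}

```text
time_s: 5.2
ee_pos: [563.9, 53.8, 260.6]
ee_rot: [170.6, -3.9, -55.1]
force: [1.3, 0.9, 0.0]
gripper_width: 39.9
```

```bash
python3 -c "
from h import *
rep((1,.5))"
```

```text
t 5.2 rot [170.63  -3.93 -55.13] g err mm [-0.8  0.3 -0.7] F [1.3 0.9 0. ] T [0.565 0.    0.141] Maxis 0.122 w 39.9 q6 66.7 eff6 0.534
1 orbit [-0.069  0.039]
0.5 orbit [-0.034  0.021]
```

Emit:
{"op": "apply_moves", "data": {"steps": "-0.033 0.021 0 0.5"}}

```text
time_s: 5.3
ee_pos: [562.5, 54.7, 260.7]
ee_rot: [170.6, -3.9, -52.0]
force: [-1.0, -0.5, 4.7]
gripper_width: 39.7
```

```bash
python3 -c "
from h import *
rep((1,.5))"
```

```text
t 5.3 rot [170.61  -3.91 -51.98] g err mm [-0.8  0.3 -0.6] F [-1.  -0.5  4.7] T [0.179 0.496 0.075] Maxis 0.094 w 39.7 q6 64.0 eff6 0.589
1 orbit [-0.071  0.035]
0.5 orbit [-0.035  0.019]
```

Emit:
{"op": "apply_moves", "data": {"steps": "-0.034 0.019 0 0.5"}}

```text
time_s: 5.4
ee_pos: [561.1, 55.4, 260.7]
ee_rot: [170.6, -3.9, -48.8]
force: [0.0, 0.0, 2.1]
gripper_width: 40.4
```

```bash
python3 -c "
from h import *
rep((1,.5))"
```

```text
t 5.4 rot [170.61  -3.91 -48.84] g err mm [-0.7  0.2 -0.6] F [0.  0.  2.1] T [ 0.262  0.19  -0.001] Maxis -0.001 w 40.4 q6 61.3 eff6 0.397
1 orbit [-0.073  0.032]
0.5 orbit [-0.036  0.017]
```

One crest is passed: the torque turned positive (springing on) and is now back to zero, at rest. Continuing.

Emit:
{"op": "apply_moves", "data": {"steps": "-0.036 0.017 0 0.5"}}

```text
time_s: 5.5
ee_pos: [559.6, 56.1, 260.7]
ee_rot: [170.6, -3.9, -45.7]
force: [0.6, -0.6, 1.8]
gripper_width: 40.1
```

```bash
python3 -c "
from h import *
rep((.5,))"
```

```text
t 5.5 rot [170.6   -3.9  -45.71] g err mm [-0.8  0.2 -0.6] F [ 0.6 -0.6  1.8] T [0.246 0.117 0.01 ] Maxis -0.014 w 40.1 q6 58.6 eff6 0.415
0.5 orbit [-0.037  0.015]
```

Emit:
{"op": "apply_moves", "data": {"steps": "-0.036 0.015 0 0.5"}}

```text
time_s: 5.6
ee_pos: [558.1, 56.7, 260.6]
ee_rot: [170.6, -3.9, -42.6]
force: [0.5, 0.0, 1.8]
gripper_width: 40.1
```

```bash
python3 -c "
from h import *
rep((.5,))"
```

```text
t 5.6 rot [170.59  -3.89 -42.59] g err mm [-0.8  0.2 -0.7] F [0.5 0.  1.8] T [ 0.268  0.196 -0.068] Maxis -0.081 w 40.1 q6 55.9 eff6 0.39
0.5 orbit [-0.038  0.013]
```

Emit:
{"op": "apply_moves", "data": {"steps": "-0.037 0.014 0 0.5"}}

```text
time_s: 5.7
ee_pos: [556.5, 57.2, 260.6]
ee_rot: [170.6, -3.9, -39.5]
force: [-0.6, -1.3, 2.4]
gripper_width: 40.3
```

```bash
python3 -c "
from h import *
rep((.5,))"
```

```text
t 5.7 rot [170.58  -3.89 -39.49] g err mm [-0.8  0.2 -0.6] F [-0.6 -1.3  2.4] T [ 0.247  0.107 -0.208] Maxis -0.202 w 40.3 q6 53.2 eff6 0.22
0.5 orbit [-0.038  0.011]
```

Emit:
{"op": "apply_moves", "data": {"steps": "-0.038 0.011 0 0.5"}}

```text
time_s: 5.8
ee_pos: [555.0, 57.6, 260.7]
ee_rot: [170.6, -3.9, -36.4]
force: [-0.2, -0.6, 1.5]
gripper_width: 40.4
```

```bash
python3 -c "
from h import *
rep((.5,))"
```

```text
t 5.8 rot [170.59  -3.89 -36.43] g err mm [-0.8  0.2 -0.6] F [-0.2 -0.6  1.5] T [ 0.247  0.096 -0.346] Maxis -0.344 w 40.4 q6 50.5 eff6 0.06
0.5 orbit [-0.039  0.009]
```

Emit:
{"op": "apply_moves", "data": {"steps": "-0.02 0.005 0 0.25"}}

```text
time_s: 5.9
ee_pos: [554.1, 57.8, 260.7]
ee_rot: [170.6, -3.9, -34.9]
force: [0.9, -0.5, 1.7]
gripper_width: 40.0
```

```bash
python3 -c "
from h import *
rep((.5,))"
```

```text
t 5.9 rot [170.61  -3.89 -34.92] g err mm [-0.8  0.2 -0.6] F [ 0.9 -0.5  1.7] T [ 0.279 -0.002 -0.439] Maxis -0.468 w 40.0 q6 49.1 eff6 -0.303
0.5 orbit [-0.039  0.008]
```

Emit:
{"op": "apply_moves", "data": {"steps": "-0.02 0.005 0 0.25"}}

```text
time_s: 6.0
ee_pos: [553.3, 57.9, 260.7]
ee_rot: [170.6, -3.9, -33.4]
force: [0.5, -1.8, 1.3]
gripper_width: 40.1
```

```bash
python3 -c "
from h import *
rep((-.5,))"
```

```text
t 6.0 rot [170.63  -3.89 -33.42] g err mm [-0.8  0.2 -0.6] F [ 0.5 -1.8  1.3] T [ 0.229 -0.019 -0.488] Maxis -0.51 w 40.1 q6 47.8 eff6 -0.286
-0.5 orbit [ 0.039 -0.009]
```

The torque rises steadily to 0.5 N m with no crest, which is above any click, so this is the stop at about 4 mm. Now clockwise.

Emit:
{"op": "apply_moves", "data": {"steps": "0.039 -0.009 0 -0.5;0.039 -0.01 0 -0.5;0.038 -0.012 0 -0.5;0.037 -0.014 0 -0.5;0.036 -0.016 0 -0.5"}}

```text
time_s: 6.5
ee_pos: [561.0, 55.4, 260.7]
ee_rot: [170.6, -3.9, -48.8]
force: [-0.1, -1.0, 1.9]
gripper_width: 40.0
```

```bash
python3 -c "
from h import *
rep((-.5,))"
```

```text
t 6.5 rot [170.62  -3.9  -48.76] g err mm [-0.8  0.2 -0.7] F [-0.1 -1.   1.9] T [0.267 0.245 0.013] Maxis 0.003 w 40.0 q6 61.2 eff6 -0.289
-0.5 orbit [ 0.035 -0.019]
```

Emit:
{"op": "apply_moves", "data": {"steps": "0.035 -0.018 0 -0.5"}}

```text
time_s: 6.6
ee_pos: [562.5, 54.7, 260.6]
ee_rot: [170.6, -3.9, -51.7]
force: [0.7, 0.6, 1.5]
gripper_width: 40.3
```

```bash
python3 -c "
from h import *
rep((-.5,))"
```

```text
t 6.6 rot [170.58  -3.89 -51.75] g err mm [-0.8  0.2 -0.6] F [0.7 0.6 1.5] T [0.351 0.266 0.452] Maxis 0.443 w 40.3 q6 63.8 eff6 0.21
-0.5 orbit [ 0.034 -0.02 ]
```

Emit:
{"op": "apply_moves", "data": {"steps": "0.034 -0.02 0 -0.5"}}

```text
time_s: 6.7
ee_pos: [563.9, 54.0, 260.7]
ee_rot: [170.5, -3.9, -54.7]
force: [0.8, -0.4, 1.7]
gripper_width: 40.2
```

```bash
python3 -c "
from h import *
rep((-.5,))"
```

```text
t 6.7 rot [170.55  -3.9  -54.68] g err mm [-0.8  0.3 -0.6] F [ 0.8 -0.4  1.7] T [0.222 0.19  0.118] Maxis 0.091 w 40.2 q6 66.3 eff6 0.084
-0.5 orbit [ 0.033 -0.022]
```

Emit:
{"op": "apply_moves", "data": {"steps": "0.033 -0.022 0 -0.5"}}

```text
time_s: 6.8
ee_pos: [565.3, 53.2, 260.6]
ee_rot: [170.5, -3.9, -57.7]
force: [1.3, 0.9, 0.0]
gripper_width: 40.1
```

```bash
python3 -c "
from h import *
rep((-.5,))"
```

```text
t 6.8 rot [170.52  -3.9  -57.68] g err mm [-0.7  0.3 -0.7] F [1.3 0.9 0. ] T [ 0.454 -0.055  0.199] Maxis 0.182 w 40.1 q6 68.9 eff6 -0.12
-0.5 orbit [ 0.032 -0.024]
```

Emit:
{"op": "apply_moves", "data": {"steps": "0.032 -0.024 0 -0.5"}}

```text
time_s: 6.9
ee_pos: [566.7, 52.3, 260.6]
ee_rot: [170.5, -3.9, -60.7]
force: [1.0, -1.1, -1.1]
gripper_width: 40.0
```

```bash
python3 -c "
from h import *
rep((-.5,))"
```

```text
t 6.9 rot [170.51  -3.9  -60.71] g err mm [-0.7  0.3 -0.7] F [ 1.  -1.1 -1.1] T [ 0.411 -0.074  0.16 ] Maxis 0.116 w 40.0 q6 71.5 eff6 -0.202
-0.5 orbit [ 0.031 -0.026]
```

Emit:
{"op": "apply_moves", "data": {"steps": "0.031 -0.026 0 -0.5"}}

```text
time_s: 7.0
ee_pos: [568.0, 51.2, 260.6]
ee_rot: [170.5, -3.9, -63.8]
force: [-0.7, -0.1, 2.5]
gripper_width: 39.8
```

```bash
python3 -c "
from h import *
rep((-.5,))"
```

```text
t 7.0 rot [170.49  -3.9  -63.77] g err mm [-0.7  0.3 -0.6] F [-0.7 -0.1  2.5] T [ 0.28   0.143 -0.03 ] Maxis -0.017 w 39.8 q6 74.0 eff6 -0.384
-0.5 orbit [ 0.029 -0.027]
```

Emit:
{"op": "apply_moves", "data": {"steps": "0.03 -0.027 0 -0.5"}}

```text
time_s: 7.1
ee_pos: [569.3, 50.1, 260.6]
ee_rot: [170.5, -3.9, -66.8]
force: [-0.6, -0.8, 0.6]
gripper_width: 40.1
```

```bash
python3 -c "
from h import *
rep((-.5,))"
```

```text
t 7.1 rot [170.49  -3.9  -66.84] g err mm [-0.6  0.4 -0.7] F [-0.6 -0.8  0.6] T [ 0.24   0.081 -0.059] Maxis -0.062 w 40.1 q6 76.6 eff6 -0.342
-0.5 orbit [ 0.028 -0.029]
```

Emit:
{"op": "apply_moves", "data": {"steps": "0.028 -0.029 0 -0.5"}}

```text
time_s: 7.2
ee_pos: [570.5, 48.9, 260.6]
ee_rot: [170.5, -3.9, -69.9]
force: [1.6, 0.5, 0.1]
gripper_width: 40.1
```

```bash
python3 -c "
from h import *
rep((-.5,))"
```

```text
t 7.2 rot [170.48  -3.89 -69.94] g err mm [-0.6  0.3 -0.7] F [1.6 0.5 0.1] T [ 0.469 -0.058  0.005] Maxis -0.016 w 40.1 q6 79.2 eff6 -0.433
-0.5 orbit [ 0.026 -0.031]
```

Emit:
{"op": "apply_moves", "data": {"steps": "0.027 -0.03 0 -0.5"}}

```text
time_s: 7.3
ee_pos: [571.5, 47.7, 260.6]
ee_rot: [170.5, -3.9, -72.9]
force: [0.2, 0.5, 1.8]
gripper_width: 39.8
```

```bash
python3 -c "
from h import *
rep((-.5,))"
```

```text
t 7.3 rot [170.45  -3.89 -72.94] g err mm [-0.7  0.4 -0.6] F [0.2 0.5 1.8] T [0.413 0.294 0.464] Maxis 0.473 w 39.8 q6 81.7 eff6 0.184
-0.5 orbit [ 0.025 -0.032]
```

Emit:
{"op": "apply_moves", "data": {"steps": "0.026 -0.032 0 -0.5"}}

```text
time_s: 7.4
ee_pos: [572.7, 46.5, 260.6]
ee_rot: [170.4, -3.9, -75.9]
force: [2.0, 0.3, -0.4]
gripper_width: 40.2
```

```bash
python3 -c "
from h import *
rep((-.5,))"
```

```text
t 7.4 rot [170.44  -3.89 -75.94] g err mm [-0.6  0.4 -0.7] F [ 2.   0.3 -0.4] T [ 0.45  -0.113  0.265] Maxis 0.234 w 40.2 q6 84.2 eff6 -0.138
-0.5 orbit [ 0.023 -0.033]
```

Click 1 is passed (crest near -63, rest near -70, matching the start angle), and click 2 is rising.

Emit:
{"op": "apply_moves", "data": {"steps": "0.023 -0.033 0 -0.5;0.022 -0.034 0 -0.5"}}

```text
time_s: 7.6
ee_pos: [574.5, 43.7, 260.6]
ee_rot: [170.4, -3.9, -82.0]
force: [0.0, -0.6, 2.1]
gripper_width: 40.1
```

```bash
python3 -c "
from h import *
rep((-.5,))"
```

```text
t 7.6 rot [170.41  -3.9  -82.02] g err mm [-0.5  0.3 -0.6] F [ 0.  -0.6  2.1] T [ 0.352  0.085 -0.031] Maxis -0.046 w 40.1 q6 89.2 eff6 -0.345
-0.5 orbit [ 0.019 -0.036]
```

Emit:
{"op": "apply_moves", "data": {"steps": "0.02 -0.035 0 -0.5"}}

```text
time_s: 7.7
ee_pos: [575.4, 42.3, 260.6]
ee_rot: [170.4, -3.9, -85.1]
force: [1.1, -1.6, -1.8]
gripper_width: 40.1
```

```bash
python3 -c "
from h import *
rep((-.5,))"
```

```text
t 7.7 rot [170.41  -3.89 -85.09] g err mm [-0.4  0.4 -0.6] F [ 1.1 -1.6 -1.8] T [ 0.434 -0.314  0.09 ] Maxis 0.03 w 40.1 q6 91.7 eff6 -0.347
-0.5 orbit [ 0.017 -0.037]
```

Emit:
{"op": "apply_moves", "data": {"steps": "0.018 -0.036 0 -0.5"}}

```text
time_s: 7.8
ee_pos: [576.1, 40.8, 260.5]
ee_rot: [170.4, -3.9, -88.2]
force: [-1.9, -0.9, 4.5]
gripper_width: 40.2
```

```bash
python3 -c "
from h import *
rep((-.5,))"
```

```text
t 7.8 rot [170.4   -3.89 -88.17] g err mm [-0.5  0.4 -0.7] F [-1.9 -0.9  4.5] T [ 0.134  0.258 -0.189] Maxis -0.191 w 40.2 q6 94.3 eff6 -0.419
-0.5 orbit [ 0.015 -0.037]
```

Emit:
{"op": "apply_moves", "data": {"steps": "0.016 -0.037 0 -0.5"}}

```text
time_s: 7.9
ee_pos: [576.8, 39.3, 260.6]
ee_rot: [170.4, -3.9, -91.2]
force: [0.6, 0.8, 2.1]
gripper_width: 40.1
```

```bash
python3 -c "
from h import *
rep((-.5,))"
```

```text
t 7.9 rot [170.39  -3.89 -91.22] g err mm [-0.4  0.4 -0.6] F [0.6 0.8 2.1] T [0.455 0.24  0.388] Maxis 0.405 w 40.1 q6 96.7 eff6 0.101
-0.5 orbit [ 0.013 -0.038]
```

Emit:
{"op": "apply_moves", "data": {"steps": "0.014 -0.038 0 -0.5"}}

```text
time_s: 8.0
ee_pos: [577.4, 37.7, 260.5]
ee_rot: [170.4, -3.9, -94.2]
force: [-0.3, -0.1, 2.1]
gripper_width: 40.3
```

```bash
python3 -c "
from h import *
rep((-.5,))"
```

```text
t 8.0 rot [170.38  -3.89 -94.21] g err mm [-0.4  0.4 -0.6] F [-0.3 -0.1  2.1] T [ 0.392 -0.034  0.168] Maxis 0.169 w 40.3 q6 99.2 eff6 -0.195
-0.5 orbit [ 0.011 -0.039]
```

Click 2 is passed (crest near -82, rest near -88), and click 3 is rising.

Emit:
{"op": "apply_moves", "data": {"steps": "0.011 -0.039 0 -0.5"}}

```text
time_s: 8.1
ee_pos: [577.9, 36.2, 260.6]
ee_rot: [170.4, -3.9, -97.2]
force: [-1.3, 0.4, 4.0]
gripper_width: 40.3
```

```bash
python3 -c "
from h import *
rep((-.5,))"
```

```text
t 8.1 rot [170.38  -3.89 -97.23] g err mm [-0.4  0.4 -0.6] F [-1.3  0.4  4. ] T [0.34  0.223 0.118] Maxis 0.139 w 40.3 q6 101.7 eff6 -0.165
-0.5 orbit [ 0.009 -0.039]
```

Emit:
{"op": "apply_moves", "data": {"steps": "0.009 -0.039 0 -0.5"}}

```text
time_s: 8.2
ee_pos: [578.3, 34.6, 260.5]
ee_rot: [170.4, -3.9, -100.3]
force: [-0.9, -0.6, 2.8]
gripper_width: 40.0
```

```bash
python3 -c "
from h import *
rep((-.5,))"
```

```text
t 8.2 rot [ 170.38   -3.89 -100.27] g err mm [-0.3  0.4 -0.7] F [-0.9 -0.6  2.8] T [ 0.253  0.088 -0.026] Maxis -0.038 w 40.0 q6 104.2 eff6 -0.28
-0.5 orbit [ 0.007 -0.04 ]
```

Emit:
{"op": "apply_moves", "data": {"steps": "0.007 -0.04 0 -0.5"}}

```text
time_s: 8.3
ee_pos: [578.6, 32.9, 260.6]
ee_rot: [170.4, -3.9, -103.3]
force: [-0.7, -0.5, -0.6]
gripper_width: 40.5
```

```bash
python3 -c "
from h import *
rep((-.5,))"
```

```text
t 8.3 rot [ 170.38   -3.89 -103.33] g err mm [-0.3  0.3 -0.6] F [-0.7 -0.5 -0.6] T [ 0.281 -0.297  0.08 ] Maxis 0.068 w 40.5 q6 106.7 eff6 -0.308
-0.5 orbit [ 0.005 -0.04 ]
```

Emit:
{"op": "apply_moves", "data": {"steps": "0.004 -0.03 0 -0.4"}}

```text
time_s: 8.4
ee_pos: [578.8, 31.6, 260.6]
ee_rot: [170.4, -3.9, -105.8]
force: [-0.3, -1.3, 2.4]
gripper_width: 40.1
```

```bash
python3 -c "
from h import *
rep((-.5,))"
```

```text
t 8.4 rot [ 170.39   -3.89 -105.81] g err mm [-0.3  0.3 -0.6] F [-0.3 -1.3  2.4] T [ 0.244 -0.028 -0.225] Maxis -0.264 w 40.1 q6 108.7 eff6 -0.35
-0.5 orbit [ 0.003 -0.04 ]
```

Emit:
{"op": "apply_moves", "data": {"steps": "0 0 0 0;0 0 0 0"}}

```text
time_s: 8.6
ee_pos: [578.8, 31.5, 260.5]
ee_rot: [170.4, -3.9, -105.8]
force: [-2.2, -0.3, 6.1]
gripper_width: 39.8
```

```bash
python3 -c "
from h import *
rep((-.5,))"
```

```text
t 8.6 rot [ 170.39   -3.86 -105.79] g err mm [-0.3  0.3 -0.7] F [-2.2 -0.3  6.1] T [ 0.296  0.28  -0.258] Maxis -0.259 w 39.8 q6 108.6 eff6 -0.18
-0.5 orbit [ 0.003 -0.04 ]
```

Past crest 3: the dial pulls clockwise at 0.26 N m. I'll ease it closer to the rest before releasing.

Emit:
{"op": "apply_moves", "data": {"steps": "0.002 -0.028 0 -0.35"}}

```text
time_s: 8.7
ee_pos: [578.8, 30.4, 260.5]
ee_rot: [170.4, -3.9, -107.9]
force: [0.1, -0.8, 0.2]
gripper_width: 40.3
```

```bash
python3 -c "
from h import *
rep((-.5,))"
```

```text
t 8.7 rot [ 170.4    -3.88 -107.9 ] g err mm [-0.3  0.3 -0.7] F [ 0.1 -0.8  0.2] T [ 0.178 -0.194 -0.088] Maxis -0.113 w 40.3 q6 110.4 eff6 -0.406
-0.5 orbit [ 0.002 -0.04 ]
```

Near the rest. Letting go, then lifting.

Emit:
{"op": "apply_moves", "data": {"steps": "0 0 0 0;0 0 0 0;0 0 0 0;0 0 0 0;0 0 0 0", "jaw": -1}}

```text
time_s: 9.2
ee_pos: [578.8, 30.4, 259.6]
ee_rot: [170.4, -3.9, -107.8]
force: [0.1, -0.1, 0.3]
gripper_width: 77.2
```

Emit:
{"op": "apply_moves", "data": {"steps": "0 0 0.5 0;0 0 0.7 0;0 0 0.5 0;0 0 0 0"}}

```text
time_s: 9.6
ee_pos: [578.3, 30.6, 328.4]
ee_rot: [170.2, -4.0, -107.7]
force: [0.5, 0.3, -0.4]
gripper_width: 91.2
```

```bash
python3 - <<'E'
from h import *
rep((3.5,))
st=state(); f=cams.grab_frame("wrist"); c=cam(f,st); cv2.imwrite("pics/w3.png",f["image"][:,:,::-1])
print(proj(c,[[548.3,28,99],[554.1,-78.9,92],[554.1,-78.9,38]]))
f=cams.grab_frame("scene"); cs=cam(f); print(proj(cs,[[548.3,28,99],[554.1,-78.9,92]]))
f=cams.grab_frame("side"); cs=cam(f); print(proj(cs,[[548.3,28,99],[554.1,-78.9,92]]))
E
```

```text
t 9.6 rot [ 170.18   -4.02 -107.74] g err mm [-1.6  0.2 67.3] F [ 0.5  0.3 -0.4] T [ 0.036 -0.093  0.028] Maxis 0.035 w 91.2 q6 110.2 eff6 -0.002
3.5 orbit [-0.074  0.279]
[[274.54056738 207.2673007 ]
 [408.37870195 152.77728783]
 [380.65981308 137.56519356]]
[[247.19554018 187.02958333]
 [210.48332009 170.25870617]]
[[312.30251606 182.71494875]
 [333.15121298 149.91711687]]
```

View pics/w3.png

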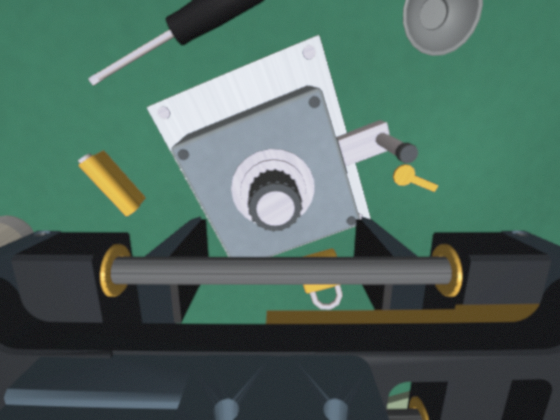

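The post head sits at (409,153), where predicted. I'll shut the jaws, turn square to the bolt, and go to the outer side of the post.

Emit:
{"op": "apply_moves", "data": {"steps": "0.045 -0.92 0 0.875;0.045 -0.92 0 0.875;0.045 -0.92 0 0.875;0.045 -0.92 0 0.875;0 0 0 0", "jaw": 1}}

```text
time_s: 10.25
ee_pos: [583.2, -120.1, 316.8]
ee_rot: [169.0, -4.1, -85.5]
force: [-0.1, 0.1, -0.1]
gripper_width: 54.1
```

Emit:
{"op": "apply_moves", "data": {"steps": "0 0 0 0;0 0 0 0;0 0 0 0"}}

```text
time_s: 10.55
ee_pos: [582.5, -119.2, 313.6]
ee_rot: [168.7, -3.9, -85.6]
force: [0.4, 0.6, -0.2]
gripper_width: 30.1
```

```bash
python3 - <<'E'
from h import *
v,R,s=need([556.9,-130,88]); print(v,R,s["ee_rot"],s["gripper_width"],s["time_s"])
E
```

```text
[ 0.17716104  0.07942374 -1.43228462] [[ 0.07574764 -0.97883951 -0.19009342]
 [-0.99481854 -0.06122139 -0.08116663]
 [ 0.06781132  0.19525663 -0.97840507]] [168.71396549  -3.88828652 -85.64577694] 30.058551670242238 10.55
```

Lower to push height while the jaws finish shutting, then look.

Emit:
{"op": "apply_moves", "data": {"steps": "0.17 0.05 -0.5 0;0 0 -0.5 0;0 0 -0.4 0;0 0 0 0;0 0 0 0"}}

```text
time_s: 11.05
ee_pos: [589.9, -111.9, 256.7]
ee_rot: [168.8, -3.9, -85.4]
force: [-0.2, -0.9, 0.1]
gripper_width: 0.7
```

```bash
python3 - <<'E'
from h import *
v,R,s=need([556.9,-130,88]); print(v,R[:,2],s["ee_rot"],s["gripper_width"],s["time_s"],s["force"])
f=cams.grab_frame("scene"); a=cv2.resize(f["image"][90:240,130:330],None,fx=4,fy=4,interpolation=cv2.INTER_CUBIC); cv2.imwrite("pics/c4.png",a[:,:,::-1])
E
```

```text
[-0.01750248 -0.10141983 -0.00778243] [-0.18804315 -0.08145337 -0.97877736] [168.81210315  -3.85429795 -85.35035108] 0.7032573578534792 11.05 [-0.22234583 -0.88850429  0.06597547]
```

View pics/c4.png

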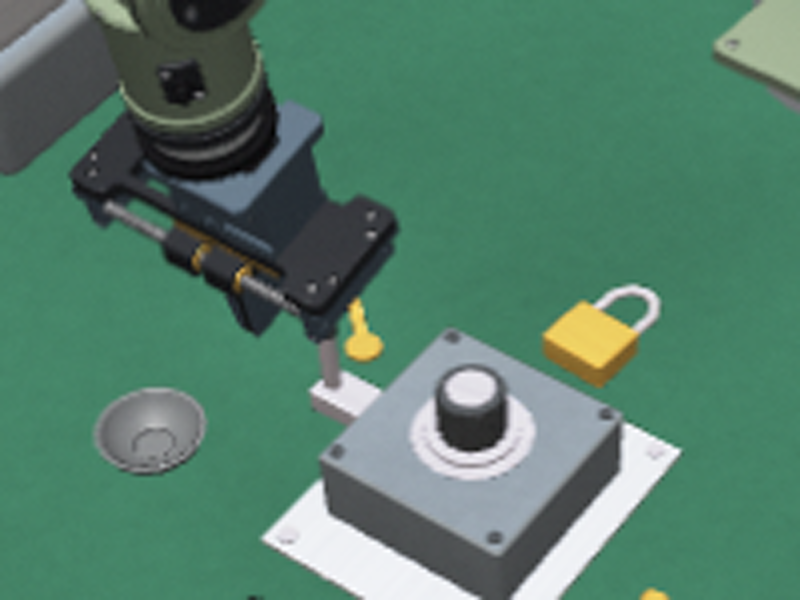

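The shut fingers stand outside the post with the gripper body clear above it. Approaching, then 2 mm steps with force checks.

Emit:
{"op": "apply_moves", "data": {"steps": "-0.01 0.2 0 0;-0.01 0.2 0 0;0 0 0 0"}}

```text
time_s: 11.4
ee_pos: [589.5, -94.2, 259.0]
ee_rot: [169.0, -3.9, -85.4]
force: [-0.4, 0.1, 0.1]
gripper_width: 0.5
```

```bash
cat >> h.py <<'E'
def pr():
    v,R,s=need([0,0,0]); g=-v*40; print("grasp",g.round(1),"F",s["force"].round(1),"T",s["torque"].round(2),"rot",s["ee_rot"].round(1),s["time_s"])
E
python3 -c "
from h import *
pr()"
```

```text
grasp [ 557.8 -108.2   90.6] F [-0.4  0.1  0.1] T [ 0.04 -0.11  0.03] rot [169.   -3.9 -85.4] 11.4
```

Emit:
{"op": "apply_moves", "data": {"steps": "-0.003 0.05 0 0"}}

```text
time_s: 11.5
ee_pos: [589.5, -91.8, 259.6]
ee_rot: [169.1, -3.9, -85.3]
force: [-0.5, -0.1, 0.3]
gripper_width: 0.4
```

Emit:
{"op": "apply_moves", "data": {"steps": "-0.003 0.05 0 0"}}

```text
time_s: 11.6
ee_pos: [589.3, -89.6, 259.9]
ee_rot: [169.1, -3.9, -85.3]
force: [0.6, -0.2, -0.1]
gripper_width: 0.6
```

```bash
python3 -c "
from h import *
pr()"
```

```text
grasp [ 557.9 -103.7   91.4] F [ 0.6 -0.2 -0.1] T [ 0.04 -0.15 -0.  ] rot [169.1  -3.9 -85.3] 11.6
```

Emit:
{"op": "apply_moves", "data": {"steps": "-0.01 0.04 -0.02 0"}}

```text
time_s: 11.7
ee_pos: [589.0, -87.8, 259.3]
ee_rot: [169.2, -3.9, -85.3]
force: [-0.1, -0.1, 0.6]
gripper_width: 0.3
```

Emit:
{"op": "apply_moves", "data": {"steps": "-0.01 0.04 -0.02 0"}}

```text
time_s: 11.8
ee_pos: [588.6, -86.2, 258.5]
ee_rot: [169.2, -3.9, -85.3]
force: [0.6, 0.4, -0.0]
gripper_width: 0.3
```

```bash
python3 -c "
from h import *
pr()"
```

```text
grasp [ 557.3 -100.3   90. ] F [ 0.6  0.4 -0. ] T [ 0.1  -0.07  0.02] rot [169.2  -3.9 -85.3] 11.8
```

Emit:
{"op": "apply_moves", "data": {"steps": "-0.003 0.035 -0.01 0"}}

```text
time_s: 11.9
ee_pos: [588.3, -84.7, 258.0]
ee_rot: [169.1, -3.9, -85.4]
force: [-0.3, -0.6, 0.3]
gripper_width: 0.1
```

```bash
python3 -c "
from h import *
pr()"
```

```text
grasp [557.  -98.9  89.5] F [-0.3 -0.6  0.3] T [ 0.06 -0.09 -0.01] rot [169.1  -3.9 -85.4] 11.9
```

Emit:
{"op": "apply_moves", "data": {"steps": "-0.003 0.035 -0.01 0"}}

```text
time_s: 12.0
ee_pos: [588.2, -83.3, 257.5]
ee_rot: [169.1, -3.9, -85.4]
force: [-0.3, 0.0, -0.0]
gripper_width: 0.4
```

Emit:
{"op": "apply_moves", "data": {"steps": "-0.003 0.035 -0.01 0"}}

```text
time_s: 12.1
ee_pos: [588.1, -82.2, 257.1]
ee_rot: [169.1, -4.0, -85.3]
force: [-0.3, -1.8, 1.8]
gripper_width: 0.4
```

```bash
python3 -c "
from h import *
pr()"
```

```text
grasp [556.7 -96.5  88.6] F [-0.3 -1.8  1.8] T [-0.33 -0.06  0.08] rot [169.1  -4.  -85.3] 12.1
```

Contact at grasp y ≈ -97. Pushing with fine steps; I'll abort if the force goes above about 5 N early on.

Emit:
{"op": "apply_moves", "data": {"steps": "-0.002 0.035 -0.01 0"}}

```text
time_s: 12.2
ee_pos: [588.1, -81.1, 257.0]
ee_rot: [169.1, -4.0, -85.3]
force: [-0.4, -2.2, 1.9]
gripper_width: 0.4
```

```bash
python3 -c "
from h import *
pr()"
```

```text
grasp [556.8 -95.6  88.5] F [-0.4 -2.2  1.9] T [-0.3   0.03  0.06] rot [169.1  -4.  -85.3] 12.2
```

Emit:
{"op": "apply_moves", "data": {"steps": "-0.002 0.035 -0.01 0"}}

```text
time_s: 12.3
ee_pos: [588.1, -79.9, 256.9]
ee_rot: [169.2, -4.1, -85.3]
force: [-0.2, -2.1, 1.5]
gripper_width: 0.6
```

```bash
python3 -c "
from h import *
pr()"
```

```text
grasp [556.8 -94.6  88.4] F [-0.2 -2.1  1.5] T [-0.28  0.03  0.08] rot [169.2  -4.1 -85.3] 12.3
```

Constant at about 2 N, which is friction only. Continuing past the 1.5 mm mark.

Emit:
{"op": "apply_moves", "data": {"steps": "-0.002 0.035 -0.01 0"}}

```text
time_s: 12.4
ee_pos: [588.0, -78.6, 256.7]
ee_rot: [169.2, -4.1, -85.3]
force: [0.0, -2.5, 1.3]
gripper_width: 0.7
```

```bash
python3 -c "
from h import *
pr()"
```

```text
grasp [556.8 -93.4  88.2] F [ 0.  -2.5  1.3] T [-0.26  0.04  0.03] rot [169.2  -4.1 -85.3] 12.4
```

Emit:
{"op": "apply_moves", "data": {"steps": "-0.002 0.03 -0.01 0"}}

```text
time_s: 12.5
ee_pos: [588.0, -77.4, 256.5]
ee_rot: [169.2, -4.2, -85.3]
force: [0.8, -1.4, 2.1]
gripper_width: 0.4
```

```bash
python3 -c "
from h import *
pr()"
```

```text
grasp [556.8 -92.3  88. ] F [ 0.8 -1.4  2.1] T [-0.31 -0.03  0.09] rot [169.2  -4.2 -85.3] 12.5
```

About 4.5 mm in and still roughly 2 N, so the gate is open. Pushing on.

Emit:
{"op": "apply_moves", "data": {"steps": "-0.003 0.045 -0.01 0;-0.003 0.045 -0.01 0"}}

```text
time_s: 12.7
ee_pos: [587.8, -73.8, 255.9]
ee_rot: [169.2, -4.2, -85.3]
force: [-1.0, -3.2, 2.4]
gripper_width: 0.4
```

```bash
python3 -c "
from h import *
pr()"
```

```text
grasp [556.8 -88.7  87.3] F [-1.  -3.2  2.4] T [-0.28 -0.04  0.07] rot [169.2  -4.2 -85.3] 12.7
```

Emit:
{"op": "apply_moves", "data": {"steps": "-0.003 0.05 -0.01 0;-0.003 0.05 -0.01 0;-0.003 0.05 -0.01 0"}}

```text
time_s: 13.0
ee_pos: [587.6, -67.3, 254.7]
ee_rot: [169.3, -4.2, -85.3]
force: [0.1, -1.6, 2.9]
gripper_width: 0.5
```

```bash
python3 -c "
from h import *
pr()"
```

```text
grasp [556.6 -82.2  86.2] F [ 0.1 -1.6  2.9] T [-0.28 -0.01  0.07] rot [169.3  -4.2 -85.3] 13.0
```

Emit:
{"op": "apply_moves", "data": {"steps": "-0.003 0.045 0 0;-0.003 0.04 0 0"}}

```text
time_s: 13.2
ee_pos: [587.4, -63.7, 254.7]
ee_rot: [169.3, -4.3, -85.3]
force: [-0.4, -7.2, 3.8]
gripper_width: 0.4
```

```bash
python3 -c "
from h import *
pr()"
```

```text
grasp [556.4 -78.9  86.2] F [-0.4 -7.2  3.8] T [-1.03 -0.04  0.2 ] rot [169.3  -4.3 -85.3] 13.2
```

Emit:
{"op": "apply_moves", "data": {"steps": "-0.003 0.04 0 0"}}

```text
time_s: 13.3
ee_pos: [587.3, -63.0, 254.8]
ee_rot: [169.2, -4.5, -85.2]
force: [0.4, -11.0, 1.4]
gripper_width: 0.5
```

```bash
python3 -c "
from h import *
pr()"
```

```text
grasp [556.5 -78.8  86.3] F [  0.4 -11.    1.4] T [-1.49 -0.12  0.33] rot [169.2  -4.5 -85.2] 13.3
```

The bolt is against its end stop (11 N) after about 18 mm. I'll back off, lift, and check.

Emit:
{"op": "apply_moves", "data": {"steps": "0.01 -0.3 0 0;0.02 -0.6 0 0;0 0 0.7 0;0 -0.5 0.9 0;0 -0.8 0.5 0"}}

```text
time_s: 13.8
ee_pos: [587.0, -150.1, 334.9]
ee_rot: [168.6, -3.8, -85.0]
force: [0.2, -0.7, 0.5]
gripper_width: 0.2
```

Emit:
{"op": "apply_moves", "data": {"steps": "0 -1 0.3 0;0 -1 0.3 0;0 -1 0 0;0 -0.5 0 0;0 0 0 0"}}

```text
time_s: 14.3
ee_pos: [586.0, -298.8, 361.6]
ee_rot: [169.0, -3.5, -85.3]
force: [0.5, 0.5, -0.4]
gripper_width: 0.7
```

```bash
python3 - <<'E'
from h import *
pr()
d=np.array([-.054,.9985]); P=lambda t:[554.1+d[0]*t,-78.9+d[1]*t,92]
A=[]
for n,x,y in [("scene",160,130),("side",250,110)]:
    f=cams.grab_frame(n); c=cam(f); q=proj(c,[P(0),P(18)])
    print(n,q.round(1).tolist(),((q-[x,y])*[2.5,2.5]).round(0).tolist())
    A.append(cv2.resize(f["image"][y:y+140,x:x+160],None,fx=2.5,fy=2.5,interpolation=cv2.INTER_CUBIC))
cv2.imwrite("pics/e5.png",np.hstack(A)[:,:,::-1])
E
```

```text
grasp [ 554.2 -311.8  193.1] F [ 0.5  0.5 -0.4] T [ 0.09 -0.11  0.02] rot [169.   -3.5 -85.3] 14.3
scene [[210.5, 170.3], [216.5, 173.3]] [[126.0, 101.0], [141.0, 108.0]]
side [[333.2, 149.9], [329.8, 155.6]] [[208.0, 100.0], [200.0, 114.0]]
```

View pics/e5.png

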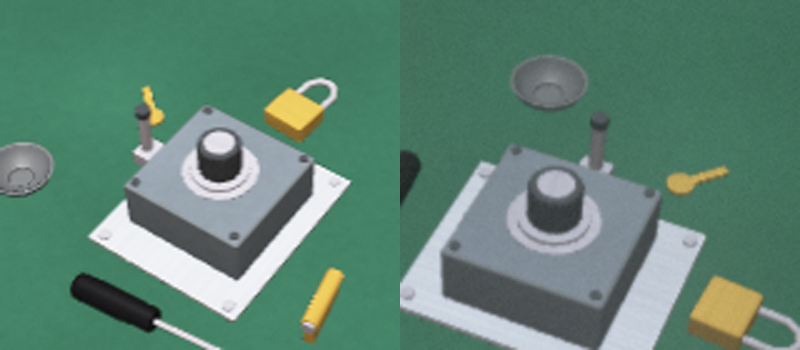

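The post head now sits at crop (142,108) in the scene view and (599-400=199,117) in the side view. Both match the 18 mm prediction, and the bystanders haven't moved. Handing in.

```bash
python3 -c "
from h import *
print(env.job_done())"
```

```text
the job is handed in; nothing more can be done
None
```

The lock should be open: the bolt is fully back in its case. I handed the job in at about 14.4 s of the 72 s. The hand-in gave no verdict.

- **Dial to the stop:** turning anticlockwise crossed one crest, then the torque rose to about 0.5 N m with no crest. That is roughly 4 mm on the stop, against a limit of 8 mm.
- **Three clicks clockwise:** the torque rose and fell three times, with peaks at yaw -52°, -73° and -91°. I let go with the dial springing lightly into the third rest.
- **Bolt:** it moved at about 2–3 N, friction only with no relocker resistance. It met its end stop at about 18 mm, where I stopped at 11 N.
- **Last checks:** in both camera views the post head sits where 18 mm of travel predicts. The bystanders visible in those crops look unmoved; the spray can and car key were outside the crops. The gripper is clear, with the force reading near zero.

**What went wrong:** the tool tilted about 11° on the first move, for a reason I did not find. I could not take it out, so I worked around it by moving the flange around the dial as it turned. Torque readings carried about 0.1 N m of noise, but the three clicks stood out clearly.

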